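Screw the beacon lamp onto its base

ROBOT

A 6-joint arm with a two-finger parallel gripper is mounted at the origin on a cart in front of the work surface, level with it; the furniture and walls round the work are solid. World frame = base frame: x ahead of the robot, y to its left, z up, the work surface at z = 0. Lengths are in m, angles in rad, forces in N, time in s.
With the tool pointing down it reaches from about 0.35 to 0.975 m from the base axis. Payload 4.9 kg.
Tool frame: the origin (TCP) lies midway between the tips of the shut fingers; the grasp point (between the pads) lies 19 mm behind it; z points along the fingers, y is the line along which they close (so a half turn about z gives the same grasp; the last joint's range is limited). The gripper opens to 85 mm and grips with 20 to 120 N. Pads are 22 mm wide; open, the fingers measure 114 mm over their backs; the gripper's body (76 mm by 85 mm) begins 54 mm behind the grasp point. The pads swing forward as they close: fully open they stand 13 mm farther back than shut.
Start: joints at [1.079, 0.053, 1.613, -0, 1.476, -0.119], TCP at [0.228, 0.582, 0.231] pointing down, gripper open.
Joint ranges: [-3.01, 3.01], [-1.01, 2.22], [0.06, 2.58], [-1.02, 4.17], [0.09, 2.62], [-3.14, 3.14]. Speed limits (rad/s): [2.57, 2.57, 3.14, 3.14, 3.14, 3.14].

INTERFACE

Orientations are given as a rotation vector (axis times angle).
In Python, from cell import read_state, get_image, job_done gives the robot as it stands.
- The arm moves only by the tool arm_command, never from a script. Its argument "steps" is a list of rows, each an object with "dp": the shift along the world's x, y, z in cm, a list of three; "angular": the turn, a rotation vector about the world's x, y, z in degrees, a list of three. In form: [{"dp": [tx, ty, tz], "angular": [wx, wy, wz]}, ...]. A call has 1 to 8 rows; each row is the pose to reach, as a shift and turn from the pose commanded when the call began; what a row does not reach only later rows make up. A row lasts 1/12 s, in which the tool goes at most 41.7 mm and 7.16 degrees, less where a joint would pass 70% of its speed; a pose out of reach is approached as far as the arm can. A call with a gripper value outside its range is refused whole. "grip" is the opening, from 0 (shut) to 1 (fully open), set as the call begins (left out, the last holds). The fingers move at their own pace and stop on an object; "grip_force" is the grip in N (left out, the last holds). Time passes only in rows, so rows that repeat a pose let the fingers close. It gives the time, the measured TCP pose, the force, the opening and the grip force at its end, in the units of the state.
- read_state(): the state, without advancing time (a new reading comes with each control period).
- get_image(name): name is "scene" or "top"; returns a dict with "pixels" (480x640x3 uint8, red, green, blue), "camera_matrix" (3x3 intrinsics, pixels), "position" and "rotation" of the camera in the world. Camera axes: x right, y up, looking along -z (the intrinsics and any distortion apply to the point x, -y, -z); pixel columns grow to the right and rows downward; lengths in m; the calibration is good to about 2 mm. A picture is of the moment at which its call begins. There is no depth.
- job_done(): hands the job in; it is judged then, once.
The state is a dict: "time": time; "joints": joint angles; "qd": joint speeds; "effort": joint torques, N m; "tool_pos": TCP position; "eef_rot": TCP orientation; "ft_force": force on the tool from outside, world axes, zero at the start; "wrist_torque": the same for the moment, N m; "opening": finger opening in m; "finger_force": force on a finger pad.
Only numpy, scipy, OpenCV 4.12 (cv2) and the standard library are available. Lean on these libraries where they do the work, as an engineer would, in place of code of your own. Each camera call takes 0.05 s, during which the arm holds its last target. There are 200 camera calls.

TASK

The lane beacon's lamp head lies on its side on the desk and has to go back on its base. Stand the lamp head upright on the bare desk with its dome up and let go of it, then take it again from above, set it over the threaded boss of the base, turn it back (anticlockwise from above) until its pins drop into the thread, and screw it forward (clockwise) fully home and let go. Leave the tape roll, the calculator and the stapler where they are.

Things in the scene. Friction and masses are not known exactly. Their poses are not given: they have to be found in the camera images.
- lamp_center (a point): The loose lamp head: octagonal grey housing, 64 mm across flats (69 over corners), 62 mm tall, white dome on top; 92 mm tall in all, 0.2 to 0.4 kg. Point on its axis, half-way up. z axis: from open rim to dome; x and y are normal to flats (a flat every 45 degrees). Starts lying on a flat, dome roughly away from the robot. Stood on its rim it rights itself from leans under 25 degrees.
- lamp_rim (a point): Centre of the lamp's open rim, 46 mm below lamp_center on its axis (same axes). The underside is 38 mm deep, bore 56 mm wide. Three steel pins, 6 mm thick and 120 degrees apart, point inward to a 44 mm circle, their centres 6 mm above the rim. The lamp balances about 48 mm above the rim.
- base_flange (a point): The fixed base: round grey housing 100 mm wide, 30 mm high. Point on its vertical axis, on its flat top (the flange), 30 mm above the desk. On it stands an aluminium boss, 53 mm wide over its thread, with three thread starts 120 degrees apart. Their angle differs each time and is NOT shown by this orientation. Fully home, the lamp's rim is 2 mm above the flange, against a hard stop.
- ridge_top (a point): Point on the base's axis 21 mm above the flange, level with the thread ridges' flat tops. Rim height above the flange: 18 mm with the pins on ridge tops; 23 on the stop teeth at the ridges' forward ends (forward turning jams on them); 7 once dropped into the starts (32 degrees wide). Turned back, they drop within 115 degrees (off a tooth: first 5 mm, then 11), and soon meet a stop.
- boss_tip (a point): Tip of the boss's cone, 34 mm above the flange on the axis; the cone centres the lamp's pins (1.5 mm free play all round). From the stop behind the thread starts the lamp turns forward (clockwise from above) 100 degrees to the end: level for 25, falling 5 mm evenly over 66, level for 9. The thread has 2 mm of play up and down, so follow the fall while turning.
- tape: Bystander: roll of brown packing tape, 93 mm wide, 48 mm high, lying flat; origin at the centre of its underside.
- calculator: Bystander: desk calculator, 150x98x17 mm; origin at the centre of its underside.
- stapler: Bystander: stapler, 131x36x46 mm, long along its x axis; origin at the centre of its underside.
There are look-alikes about, which are no part of the job. What is shaped like the part that bears base_flange but blue or white is not meant.

How it is judged:
By the outcome, as a careful person would: the job done as asked, in the order asked, and still so for the second after the job is handed in, with the robot touching nothing.
It also fails if it takes over 61 s, if anything falls off the work surface, if the arm or the gripper's body presses on something with over 40 N, if the wrist force passes 120 N, or if a joint passes its speed limit or range.

## Working session

There is one attempt and no reset: what is moved stays moved. The work goes in short steps, Python scripts to look and compute and a tool call to move; the robot and the scene stay as the last step left them, time stands still between calls to the robot, and variables do not carry over. Pictures are saved under pics/ and viewed, at most 13 in all, crops included, and the job is handed in when it is done.

Besides the shell and the picture viewer there is one more tool, called after "Emit:" as a command line: name --argument value ..., lists and objects as JSON in quotes. arm_command: Moves the arm, as the interface text tells. Its arguments: {"type":"object","properties":{"steps":{"type":"array","items":{"type":"object","properties":{"dp":{"type":"array","items":{"type":"number"}},"angular":{"type":"array","items":{"type":"number"}}}}},"grip":{"type":"number"},"grip_force":{"type":"number"}},"required":["steps"]}

```bash
mkdir -p pics; cat > h.py <<'E'
import numpy as np, cv2
from cell import read_state, get_image, job_done
def snap(n,f):
    d=get_image(n); cv2.imwrite(f,d["pixels"][:,:,::-1]); return d
def ray(d,u,v):
    K=np.array(d["camera_matrix"]);R=np.array(d["rotation"]);
    r=np.linalg.inv(K)@[u,v,1]; return np.array(d["position"]),R@(r*[1,-1,-1])
def at(d,u,v,z):
    p,r=ray(d,u,v); return (p+r*(z-p[2])/r[2]).round(4)
def proj(d,P):
    K=np.array(d["camera_matrix"]);R=np.array(d["rotation"])
    c=(R.T@(np.array(P)-d["position"]))*[1,-1,-1]; c=K@c; return (c[:2]/c[2]).round(1)
E
ls; python3 - <<'E'
from h import *
a=snap("scene","pics/s1.png");b=snap("top","pics/t1.png")
for d in(a,b):print({k:np.array(v).round(3).tolist() for k,v in d.items() if k!="pixels"})
print(read_state())
E
```

```text
h.py
pics
{'camera_matrix': [[478.739, 0.0, 316.732], [0.0, 478.739, 239.875], [0.0, 0.0, 1.0]], 'position': [-0.232, -0.637, 0.63], 'rotation': [0.971, -0.503, -0.914]}
{'camera_matrix': [[449.887, 0.0, 314.958], [0.0, 449.887, 237.968], [0.0, 0.0, 1.0]], 'position': [0.495, -0.086, 0.981], 'rotation': [0.016, -0.074, -1.548]}
{'time': 0.1, 'joints': array([ 1.07897587e+00,  5.33011673e-02,  1.61416841e+00, -6.76765632e-06,
        1.47598128e+00, -1.18997370e-01]), 'qd': array([-0.0007586 ,  0.00024626, -0.0041706 , -0.00024537,  0.00132223,
        0.00058983]), 'effort': array([ 1.96678384e-04, -3.94902778e+01, -3.71362817e+01, -7.82390225e-05,
        3.82803919e-03, -3.13348937e-05]), 'tool_pos': array([0.22738559, 0.58156398, 0.23017255]), 'eef_rot': array([-5.82139734e-01, -3.08662276e+00,  2.78647014e-03]), 'ft_force': array([ 0.5639117 , -0.33027417, -0.17568222]), 'wrist_torque': array([-0.07068011, -0.0122071 , -0.07390495]), 'finger_force': 0.0, 'opening': 0.08551320631171433}
```

View pics/s1.png

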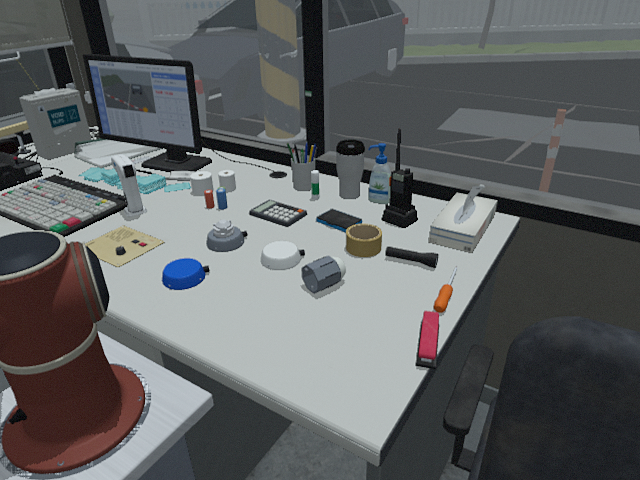

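View pics/t1.png

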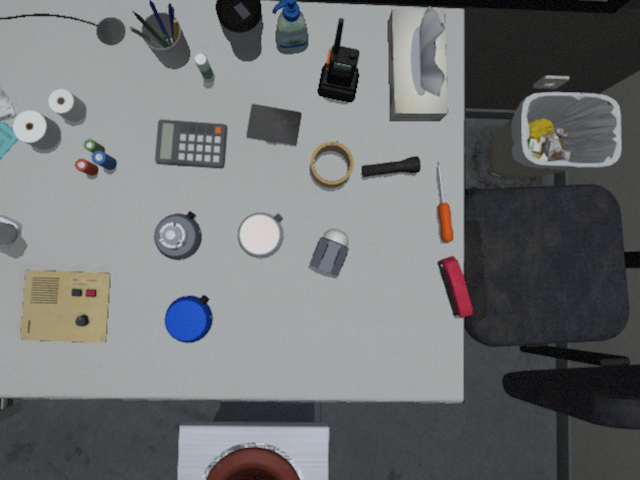

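Candidates for the base: grey housing with boss at top (178,236), white (260,235) and blue (188,318) look-alikes, so I choose the grey one. The lamp head is at top (330,254), dome at (335,237). It could be confused only with the torch at (390,167).

```bash
sed -i 's/R=np.array(d\["rotation"\])/R=cv2.Rodrigues(np.array(d["rotation"],float))[0]/' h.py; python3 - <<'E'
from h import *
b=cv2.imread("pics/t1.png"); a=cv2.imread("pics/s1.png")
c=cv2.resize(b[200:280,140:360],None,fx=3.6,fy=3.6,interpolation=cv2.INTER_CUBIC)
e=cv2.resize(a[210:300,190:355],None,fx=3.3,fy=3.3,interpolation=cv2.INTER_CUBIC)
o=np.zeros((c.shape[0]+e.shape[0],800,3),np.uint8);o[:c.shape[0],:c.shape[1]]=c;o[c.shape[0]:,:e.shape[1]]=e
print(c.shape,e.shape);cv2.imwrite("pics/c1.png",o)
E
```

```text
(288, 792, 3) (297, 544, 3)
```

View pics/c1.png

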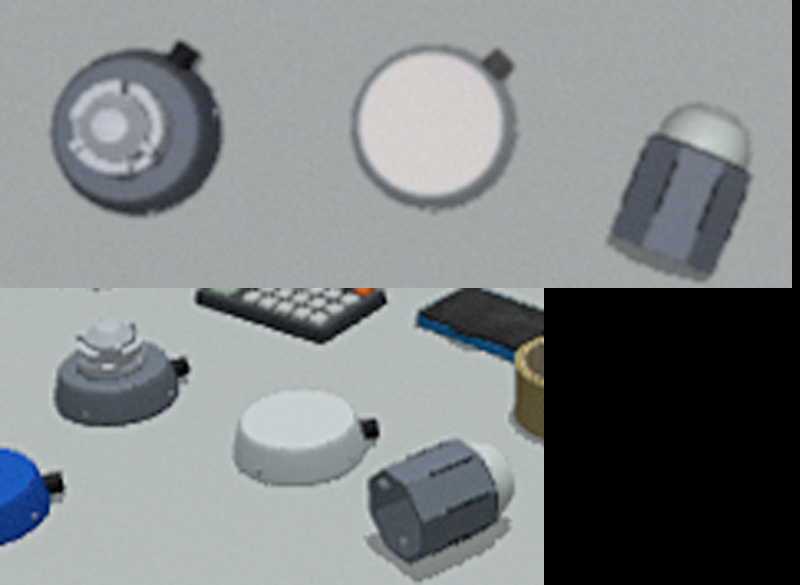

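```bash
python3 - <<'E'
from h import *
a=get_image("scene");b=get_image("top")
r=at(b,325.6,271.7,.064);t=at(b,337.2,241.7,.064);print(r,t,np.linalg.norm(t-r),np.degrees(np.arctan2(t[1]-r[1],t[0]-r[0])))
ax=(t-r)/np.linalg.norm(t-r);print("axis",ax)
print("rim",r-[0,0,.032])
print("boss",at(b,170,234.4,.064),at(b,172.1,235.6,.05), "scene", at(a,190+110/3.3,210+(330-288)/3.3,.064))
print("base bottom",at(b,140+136.5/3.6,200+131/3.6,.008))
for n,u,v in(("tape",332,164),("calc",191,144),("stap",456,287),("white",260,235)):print(n,at(b,u,v,.03))
R=cv2.Rodrigues(read_state()["eef_rot"])[0];print(R.round(3))
E
```

```text
[ 0.4799 -0.1426  0.064 ] [ 0.5416 -0.1652  0.064 ] 0.06570882741306527 -20.11720119726456
axis [ 0.93899104 -0.34394161  0.        ]
rim [ 0.4799 -0.1426  0.032 ]
boss [0.5486 0.1736 0.064 ] [0.547  0.1732 0.05  ] scene [0.5441 0.1657 0.064 ]
base bottom [0.548  0.1725 0.008 ]
tape [ 0.7097 -0.1539  0.03  ]
calc [0.7438 0.1467 0.03  ]
stap [ 0.4524 -0.4237  0.03  ]
white [ 0.5537 -0.0046  0.03  ]
[[-0.931  0.364 -0.001]
 [ 0.364  0.931 -0.001]
 [ 0.    -0.001 -1.   ]]
```

The crop confirms it: the grey base has the boss (tip at top px ≈170,234), and the lamp lies on a flat with its dome pointing away (rim 326,272 → shoulder 337,242). I'm moving above the lamp now.

Emit:
arm_command --steps '[{"dp": [14, -36, 2], "angular": [0, 0, 1.3]}, {"dp": [14, -36, 2], "angular": [0, 0, 1.3]}, {"dp": [14, -36, 2], "angular": [0, 0, 1.3]}, {"dp": [14, -36, 2], "angular": [0, 0, 1.3]}, {"dp": [14, -36, 2], "angular": [0, 0, 1.3]}, {"dp": [14, -36, 2], "angular": [0, 0, 1.3]}, {"dp": [14, -36, 2], "angular": [0, 0, 1.3]}, {"dp": [14, -36, 2], "angular": [0, 0, 1.3]}]' --grip 1

```text
time: 0.87
tool_pos: [0.3483, 0.27, 0.2485]
eef_rot: [0.546, 3.093, 0.0]
ft_force: [1.6, -0.5, 0.3]
opening: 0.0852
finger_force: 0.0
```

```bash
python3 - <<'E'
from h import *
s=read_state();print(s["time"],s["joints"].round(3),s["tool_pos"].round(4));print(cv2.Rodrigues(s["eef_rot"])[0].round(3))
E
```

```text
0.8667 [ 0.49  -0.423  1.999 -0.     1.565 -0.731] [0.3483 0.27   0.2485]
[[-0.94   0.342  0.   ]
 [ 0.342  0.94   0.   ]
 [-0.     0.    -1.   ]]
```

Emit:
arm_command --steps '[{"dp": [9, -22, 0]}, {"dp": [9, -22, 0]}, {"dp": [9, -22, 0]}, {"dp": [9, -22, 0]}, {"dp": [9, -22, 0]}, {"dp": [9, -22, 0]}, {"dp": [9, -22, 0]}, {"dp": [9, -22, 0]}]'

```text
invalid input at $.steps[0]: expected keys dp, angular
```

Emit:
arm_command --steps '[{"dp": [9, -18, 0], "angular": [15.5, 42.3, 0]}, {"dp": [9, -18, 0], "angular": [15.5, 42.3, 0]}, {"dp": [9, -18, 0], "angular": [15.5, 42.3, 0]}, {"dp": [9, -18, 0], "angular": [15.5, 42.3, 0]}, {"dp": [9, -18, 0], "angular": [15.5, 42.3, 0]}, {"dp": [9, -18, 0], "angular": [15.5, 42.3, 0]}, {"dp": [9, -18, 0], "angular": [15.5, 42.3, 0]}, {"dp": [9, -18, 0], "angular": [15.5, 42.3, 0]}]'

```text
time: 1.53
tool_pos: [0.4384, 0.0912, 0.2461]
eef_rot: [-0.413, -2.321, -0.172]
ft_force: [-0.5, 0.4, -0.9]
opening: 0.0859
finger_force: 0.0
```

```bash
python3 - <<'E'
from h import *
snap("scene","pics/s2.png")
s=read_state();print(s["time"],s["joints"].round(3),s["tool_pos"].round(4));print(cv2.Rodrigues(s["eef_rot"])[0].round(3))
E
```

```text
1.5833 [-0.081  0.099  1.676  0.224  2.124 -1.259] [0.438  0.092  0.2474]
[[-0.663  0.343 -0.665]
 [ 0.242  0.939  0.243]
 [ 0.709  0.    -0.706]]
```

View pics/s2.png

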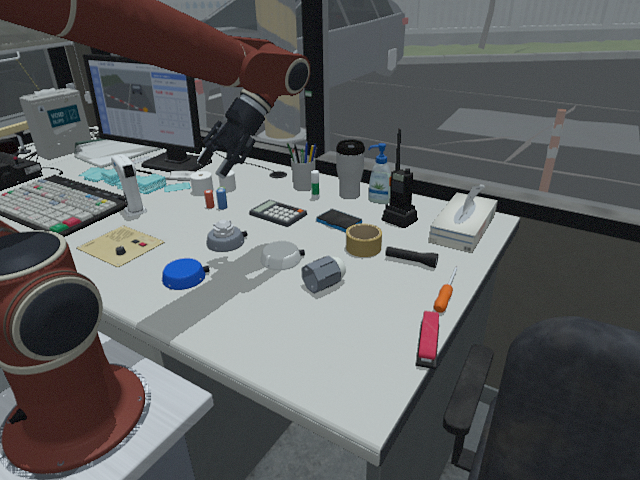

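Emit:
arm_command --steps '[{"dp": [16.7, -28, -10], "angular": [0, 0, 0]}, {"dp": [16.7, -28, -10], "angular": [0, 0, 0]}, {"dp": [16.7, -28, -10], "angular": [0, 0, 0]}, {"dp": [16.7, -28, -10], "angular": [0, 0, 0]}, {"dp": [16.7, -28, -10], "angular": [0, 0, 0]}, {"dp": [16.7, -28, -10], "angular": [0, 0, 0]}, {"dp": [16.7, -28, -10], "angular": [0, 0, 0]}, {"dp": [16.7, -28, -10], "angular": [0, 0, 0]}]'

```text
time: 2.25
tool_pos: [0.6029, -0.1814, 0.1528]
eef_rot: [-0.408, -2.331, -0.168]
ft_force: [1.3, 0.8, 0.4]
opening: 0.0853
finger_force: 0.0
```

```bash
python3 - <<'E'
from h import *
a=snap("scene","pics/s3.png");b=snap("top","pics/t3.png")
d=np.array([.939,-.344,0]);n=np.array([.344,.939,0]);rim=np.array([.480,-.143,.032])
for nm,im,f in(("scene",a,"pics/s1.png"),("top",b,"pics/t1.png")):
    I=cv2.imread(f)
    for k in(0,.062):
        pts=[proj(im,rim+d*k+.0346*(np.cos(t)*n+np.sin(t)*np.array([0,0,1]))) for t in np.radians(np.arange(22.5,382,45))]
        cv2.polylines(I,[np.int32(np.array(pts)*16)],True,(0,255,0) if k else (0,0,255),1,cv2.LINE_AA,4)
    t=np.linspace(0,6.28,40)
    for r,z in((.05,.03),(.0265,.051),(.002,.064)):
        q=[proj(im,[.547+r*np.cos(x),.173+r*np.sin(x),z]) for x in t]
        cv2.polylines(I,[np.int32(np.array(q)*16)],True,(0,255,255),1,cv2.LINE_AA,4)
    if nm=="scene": A=cv2.resize(I[205:300,195:350],None,fx=4,fy=4,interpolation=cv2.INTER_CUBIC)
    else: B=np.hstack([cv2.resize(I[205:285,x:x+75],None,fx=2.7,fy=2.7,interpolation=cv2.INTER_CUBIC) for x in(145,295)])
o=np.zeros((600,620,3),np.uint8);o[:A.shape[0],:A.shape[1]]=A;o[384:384+B.shape[0],:B.shape[1]]=B
cv2.imwrite("pics/c3.png",o)
s=read_state();print(s["time"],s["joints"].round(3),s["tool_pos"].round(4));print(cv2.Rodrigues(s["eef_rot"])[0].round(3))
E
```

```text
2.35 [-0.399  0.636  1.171 -0.04   2.12  -1.625] [ 0.6021 -0.184   0.1479]
[[-0.663  0.344 -0.665]
 [ 0.244  0.939  0.243]
 [ 0.708 -0.001 -0.706]]
```

View pics/c3.png

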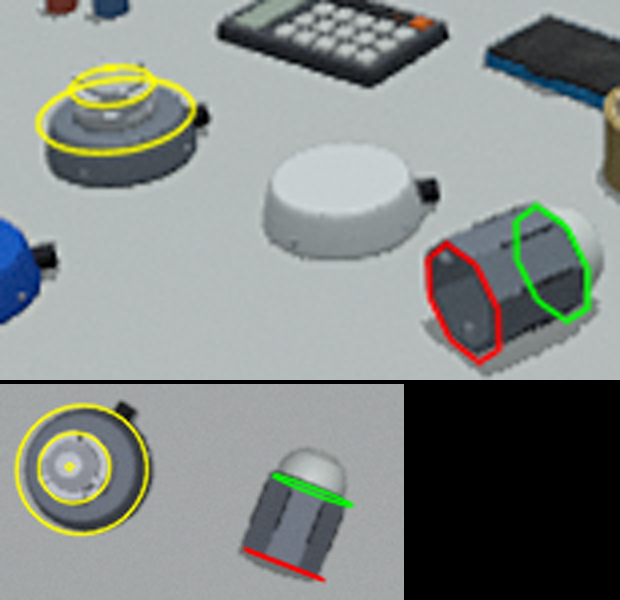

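Overlay: lamp model fits the lamp in both views (rim octagon around (465,300) in the crop), and the base boss ring fits at (.547,.173). I'm descending along the tool axis.

Emit:
arm_command --steps '[{"dp": [-1.5, 0.5, -4.5], "angular": [0, 0, 0]}, {"dp": [-3.5, 1, -7], "angular": [0, 0, 0]}, {"dp": [-5.5, 1.8, -9], "angular": [0, 0, 0]}, {"dp": [-7.5, 2.5, -10.8], "angular": [0, 0, 0]}, {"dp": [-9.2, 3.1, -12.6], "angular": [0, 0, 0]}, {"dp": [-9.2, 3.1, -12.6], "angular": [0, 0, 0]}, {"dp": [-9.2, 3.1, -12.6], "angular": [0, 0, 0]}, {"dp": [-9.2, 3.1, -12.6], "angular": [0, 0, 0]}]'

```text
time: 3.02
tool_pos: [0.5116, -0.1506, 0.0274]
eef_rot: [-0.41, -2.331, -0.169]
ft_force: [-0.1, -0.1, 0.3]
opening: 0.0857
finger_force: 0.0
```

Emit:
arm_command --steps '[{"dp": [0, 0, 0], "angular": [0, 0, 0]}, {"dp": [0, 0, 0], "angular": [0, 0, 0]}, {"dp": [0, 0, 0], "angular": [0, 0, 0]}, {"dp": [0, 0, 0], "angular": [0, 0, 0]}, {"dp": [0, 0, 0], "angular": [0, 0, 0]}, {"dp": [0, 0, 0], "angular": [0, 0, 0]}, {"dp": [0, 0, 0], "angular": [0, 0, 0]}, {"dp": [0, 0, 0], "angular": [0, 0, 0]}]' --grip 0 --grip_force 50

```text
time: 3.68
tool_pos: [0.5119, -0.1515, 0.027]
eef_rot: [-0.412, -2.33, -0.172]
ft_force: [4.4, 1.5, 5.9]
opening: 0.0632
finger_force: 55.9
```

Emit:
arm_command --steps '[{"dp": [0, 0, 4], "angular": [0, 0, 0]}, {"dp": [1, 0, 8], "angular": [0, 0, 0]}, {"dp": [3, -1, 12], "angular": [-2.4, -6.6, 0]}, {"dp": [3, -1, 12], "angular": [-4.8, -13.1, 0]}, {"dp": [3, -1, 12], "angular": [-7.2, -19.7, 0]}, {"dp": [3, -1, 12], "angular": [-9.6, -26.3, 0]}, {"dp": [3, -1, 12], "angular": [-12, -32.9, 0]}, {"dp": [3, -1, 12], "angular": [-14.4, -39.5, 0]}]'

```text
time: 4.35
tool_pos: [0.5402, -0.1614, 0.1457]
eef_rot: [-0.539, -3.05, -0.013]
ft_force: [-0.4, -0.3, -2.7]
opening: 0.063
finger_force: 56.2
```

Emit:
arm_command --steps '[{"dp": [0, 0, 0], "angular": [-2.4, -6.6, 0]}, {"dp": [0, 0, 0], "angular": [-4.8, -13.1, 0]}, {"dp": [0, 0, 0], "angular": [-7.2, -19.7, 0]}, {"dp": [0, 0, 0], "angular": [-9.6, -26.3, 0]}, {"dp": [0, 0, 0], "angular": [-12, -32.9, 0]}, {"dp": [0, 0, 0], "angular": [-14.4, -39.5, 0]}, {"dp": [0, 0, 0], "angular": [-16.5, -45, 0]}, {"dp": [0, 0, 0], "angular": [-16.5, -45, 0]}]'

```text
time: 5.02
tool_pos: [0.5342, -0.1583, 0.1369]
eef_rot: [0.413, 2.338, -0.167]
ft_force: [-2.8, 0.7, -5.3]
opening: 0.0634
finger_force: 56.3
```

```bash
python3 - <<'E'
from h import *
a=snap("scene","pics/s4.png");
I=cv2.imread("pics/s4.png");cv2.imwrite("pics/c4.png",cv2.resize(I[140:340,200:460],None,fx=2.5,fy=2.5))
s=read_state();print(s["time"],s["joints"].round(3),s["tool_pos"].round(4),s["ft_force"],s["opening"]);print(cv2.Rodrigues(s["eef_rot"])[0].round(3))
E
```

```text
5.0667 [-0.462 -0.474  2.356  0.167  0.494 -1.798] [ 0.5361 -0.1593  0.1398] [-0.05193113  0.32635617 -2.14089666] 0.06311782927675373
[[-0.671  0.342  0.657]
 [ 0.245  0.94  -0.239]
 [-0.699  0.    -0.715]]
```

View pics/c4.png

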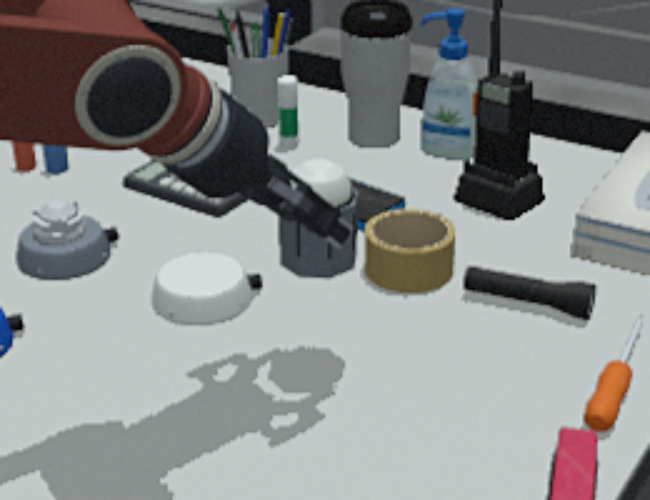

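The lamp hangs upright in the grip (crop (318,215)), dome up. Lowering it.

Emit:
arm_command --steps '[{"dp": [0, 0, -3], "angular": [0, 0, 0]}, {"dp": [0, 0, -6], "angular": [0, 0, 0]}, {"dp": [0, 0, -8], "angular": [0, 0, 0]}, {"dp": [0, 0, -9], "angular": [0, 0, 0]}, {"dp": [0, 0, -9.8], "angular": [0, 0, 0]}, {"dp": [0, 0, -9.8], "angular": [0, 0, 0]}, {"dp": [0, 0, -9.8], "angular": [0, 0, 0]}, {"dp": [0, 0, -9.8], "angular": [0, 0, 0]}]'

```text
time: 5.73
tool_pos: [0.5412, -0.1616, 0.0486]
eef_rot: [0.41, 2.327, -0.171]
ft_force: [1.0, -0.4, -2.7]
opening: 0.0633
finger_force: 56.3
```

Emit:
arm_command --steps '[{"dp": [0, 0, -0.2], "angular": [0, 0, 0]}, {"dp": [0, 0, -0.4], "angular": [0, 0, 0]}, {"dp": [0, 0, -0.4], "angular": [0, 0, 0]}]'

```text
time: 5.98
tool_pos: [0.5397, -0.1609, 0.043]
eef_rot: [0.411, 2.328, -0.17]
ft_force: [0.5, -0.1, -2.1]
opening: 0.0631
finger_force: 56.3
```

```bash
python3 - <<'E'
from h import *
s=read_state();print(s["time"],s["joints"].round(3),s["tool_pos"].round(4),s["ft_force"],s["opening"]);print(cv2.Rodrigues(s["eef_rot"])[0].round(3))
E
```

```text
5.9833 [-0.461 -0.241  2.385  0.352  0.23  -1.995] [ 0.5397 -0.1609  0.043 ] [ 0.52433994 -0.0924267  -2.07864037] 0.06307799136996985
[[-0.665  0.342  0.663]
 [ 0.242  0.94  -0.242]
 [-0.706 -0.    -0.708]]
```

Emit:
arm_command --steps '[{"dp": [0, 0, -0.3], "angular": [0, 0, 0]}, {"dp": [0, 0, -0.6], "angular": [0, 0, 0]}, {"dp": [0, 0, -0.8], "angular": [0, 0, 0]}, {"dp": [0, 0, -0.8], "angular": [0, 0, 0]}, {"dp": [0, 0, -0.8], "angular": [0, 0, 0]}]'

```text
time: 6.4
tool_pos: [0.5393, -0.1608, 0.0343]
eef_rot: [0.411, 2.329, -0.17]
ft_force: [0.2, -0.1, -2.4]
opening: 0.0631
finger_force: 56.3
```

Emit:
arm_command --steps '[{"dp": [0, 0, -0.2], "angular": [0, 0, 0]}, {"dp": [0, 0, -0.2], "angular": [0, 0, 0]}, {"dp": [0, 0, -0.2], "angular": [0, 0, 0]}]'

```text
time: 6.65
tool_pos: [0.5395, -0.1609, 0.0327]
eef_rot: [0.411, 2.328, -0.17]
ft_force: [0.5, 0.2, -2.4]
opening: 0.0628
finger_force: 56.3
```

Emit:
arm_command --steps '[{"dp": [0, 0, -0.2], "angular": [0, 0, 0]}, {"dp": [0, 0, -0.2], "angular": [0, 0, 0]}, {"dp": [0, 0, -0.2], "angular": [0, 0, 0]}]'

```text
time: 6.9
tool_pos: [0.5405, -0.1614, 0.032]
eef_rot: [0.411, 2.326, -0.171]
ft_force: [0.7, 0.1, 0.1]
opening: 0.0633
finger_force: 56.6
```

Emit:
arm_command --steps '[{"dp": [0, 0, -0.15], "angular": [0, 0, 0]}, {"dp": [0, 0, -0.15], "angular": [0, 0, 0]}, {"dp": [0, 0, -0.15], "angular": [0, 0, 0]}]'

```text
time: 7.15
tool_pos: [0.5414, -0.1619, 0.0319]
eef_rot: [0.411, 2.323, -0.172]
ft_force: [-3.5, 2.2, 6.6]
opening: 0.063
finger_force: 57.5
```

Contact with the desk; I release and back off along the tool axis.

Emit:
arm_command --steps '[{"dp": [0, 0, 0], "angular": [0, 0, 0]}, {"dp": [0, 0, 0], "angular": [0, 0, 0]}, {"dp": [0, 0, 0], "angular": [0, 0, 0]}, {"dp": [0, 0, 0], "angular": [0, 0, 0]}, {"dp": [0, 0, 0], "angular": [0, 0, 0]}, {"dp": [0, 0, 0], "angular": [0, 0, 0]}]' --grip 1

```text
time: 7.65
tool_pos: [0.5394, -0.1608, 0.029]
eef_rot: [0.411, 2.329, -0.17]
ft_force: [0.6, -0.3, -0.1]
opening: 0.0851
finger_force: 0.0
```

Emit:
arm_command --steps '[{"dp": [-1.4, 0.5, 1.5], "angular": [0, 0, 0]}, {"dp": [-3, 1.1, 3.2], "angular": [0, 0, 0]}, {"dp": [-5, 1.8, 5.3], "angular": [0, 0, 0]}, {"dp": [-7, 2.5, 7.5], "angular": [0, 0, 0]}, {"dp": [-7, 2.5, 10.5], "angular": [0, 0, 0]}, {"dp": [-7, 2.5, 13.5], "angular": [0, 0, 0]}, {"dp": [-7, 2.5, 15], "angular": [0, 0, 0]}, {"dp": [-7, 2.5, 15], "angular": [0, 0, 0]}]'

```text
time: 8.32
tool_pos: [0.4715, -0.137, 0.1862]
eef_rot: [0.408, 2.318, -0.174]
ft_force: [-0.1, -0.1, 0.1]
opening: 0.0855
finger_force: 0.0
```

```bash
python3 - <<'E'
from h import *
a=snap("scene","pics/s5.png");b=snap("top","pics/t5.png")
I=cv2.imread("pics/s5.png");J=cv2.imread("pics/t5.png")
cv2.imwrite("pics/c5.png",np.hstack([cv2.resize(I[180:320,250:390],(400,400)),cv2.resize(J[160:300,270:410],(400,400))]))
s=read_state();print(s["time"],s["joints"].round(3),s["tool_pos"].round(4),s["ft_force"],s["opening"]);print(cv2.Rodrigues(s["eef_rot"])[0].round(3))
E
```

```text
8.4167 [-0.492 -0.84   2.493  0.154  0.715 -1.789] [ 0.4696 -0.1359  0.1796] [ 0.10318937 -0.6141031   0.46070038] 0.08539627767303681
[[-0.665  0.342  0.664]
 [ 0.242  0.94  -0.242]
 [-0.707 -0.001 -0.708]]
```

View pics/c5.png

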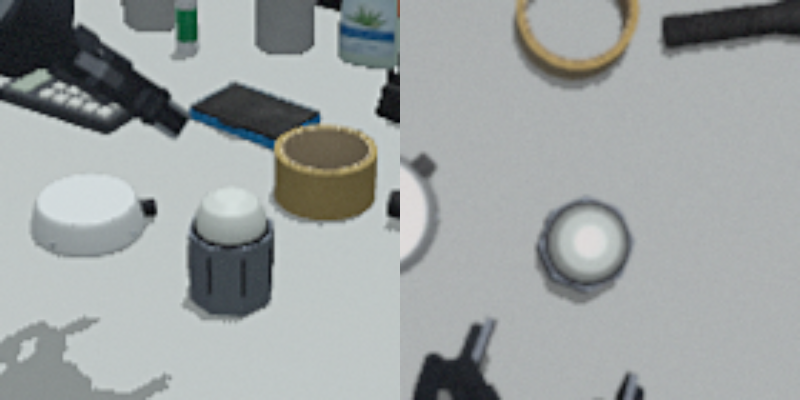

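The lamp stands upright on the desk at top px ≈(336,244), dome up and free. I'm going above it, tool down, turning the grip 45° to the next flat pair.

Emit:
arm_command --steps '[{"dp": [0, 0, 1], "angular": [2.4, 6.6, 0]}, {"dp": [1, 0, 2], "angular": [4.8, 13.1, 0]}, {"dp": [2, -1, 3], "angular": [7.2, 19.7, 0]}, {"dp": [3, -1.5, 3], "angular": [9.6, 26.3, 0]}, {"dp": [4, -2, 3], "angular": [12, 32.9, 0]}, {"dp": [6.5, -2.3, 3], "angular": [14.4, 39.5, 0]}, {"dp": [6.5, -2.3, 3], "angular": [15.4, 42.3, 0]}, {"dp": [6.5, -2.3, 3], "angular": [15.4, 42.3, 0]}]'

```text
time: 9.08
tool_pos: [0.5354, -0.1591, 0.2035]
eef_rot: [-0.543, -3.082, -0.004]
ft_force: [-0.9, -1.0, 0.1]
opening: 0.0855
finger_force: 0.0
```

Emit:
arm_command --steps '[{"dp": [0, 0, 0], "angular": [0, 0, -7]}, {"dp": [0, 0, 0], "angular": [0, 0, -14]}, {"dp": [0, 0, 0], "angular": [0, 0, -21]}, {"dp": [0, 0, 0], "angular": [0, 0, -28]}, {"dp": [0, 0, 0], "angular": [0, 0, -35]}, {"dp": [0, 0, 0], "angular": [0, 0, -42]}, {"dp": [0, 0, 0], "angular": [0, 0, -45]}, {"dp": [0, 0, 0], "angular": [0, 0, -45]}]'

```text
time: 9.75
tool_pos: [0.5329, -0.1582, 0.2077]
eef_rot: [-1.687, -2.647, -0.001]
ft_force: [0.9, -0.4, 0.0]
opening: 0.0854
finger_force: 0.0
```

```bash
python3 - <<'E'
from h import *
b=get_image("top");a=get_image("scene")
J=cv2.imread("pics/t5.png")[225:275,310:360]; hs=cv2.cvtColor(J,cv2.COLOR_BGR2HSV)
print("top lamp", at(b,336.2,244.4,.075))
u,v=250+231*.35,180+222*.35;print("scene dome c",at(a,u,v,.075), "shoulder c", at(b,270+.35*(585-400),160+245*.35,.062))
s=read_state();print(s["time"],s["joints"].round(3),s["tool_pos"].round(4),s["ft_force"],s["opening"]);print(cv2.Rodrigues(s["eef_rot"])[0].round(3))
E
```

```text
top lamp [ 0.5355 -0.1623  0.075 ]
scene dome c [ 0.5246 -0.169   0.075 ] shoulder c [ 0.5332 -0.1605  0.062 ]
9.85 [-4.230e-01 -9.400e-02  1.796e+00  1.000e-03  1.442e+00 -8.610e-01] [ 0.5333 -0.1584  0.2082] [ 0.24901332 -0.5209511  -0.8628741 ] 0.08527241543228889
[[-0.424  0.906 -0.002]
 [ 0.906  0.424  0.002]
 [ 0.002 -0.001 -1.   ]]
```

Emit:
arm_command --steps '[{"dp": [0.1, -0.2, -3.5], "angular": [0, 0, 0]}, {"dp": [0.1, -0.2, -7], "angular": [0, 0, 0]}, {"dp": [0.1, -0.2, -10], "angular": [0, 0, 0]}, {"dp": [0.1, -0.2, -13], "angular": [0, 0, 0]}, {"dp": [0.1, -0.2, -15.5], "angular": [0, 0, 0]}, {"dp": [0.1, -0.2, -17.3], "angular": [0, 0, 0]}, {"dp": [0.1, -0.2, -17.3], "angular": [0, 0, 0]}, {"dp": [0.1, -0.2, -17.3], "angular": [0, 0, 0]}]'

```text
time: 10.52
tool_pos: [0.5342, -0.1603, 0.0351]
eef_rot: [-1.684, -2.647, -0.0]
ft_force: [0.2, 0.1, -0.2]
opening: 0.0853
finger_force: 0.0
```

Emit:
arm_command --steps '[{"dp": [0, 0, 0], "angular": [0, 0, 0]}, {"dp": [0, 0, 0], "angular": [0, 0, 0]}, {"dp": [0, 0, 0], "angular": [0, 0, 0]}, {"dp": [0, 0, 0], "angular": [0, 0, 0]}, {"dp": [0, 0, 0], "angular": [0, 0, 0]}, {"dp": [0, 0, 0], "angular": [0, 0, 0]}, {"dp": [0, 0, 0], "angular": [0, 0, 0]}, {"dp": [0, 0, 0], "angular": [0, 0, 0]}]' --grip 0 --grip_force 80

```text
time: 11.18
tool_pos: [0.5375, -0.1618, 0.0391]
eef_rot: [1.686, 2.647, 0.001]
ft_force: [0.5, -0.4, 6.6]
opening: 0.0621
finger_force: 90.7
```

```bash
python3 - <<'E'
from h import *
b=get_image("top");J=b["pixels"][:,:,::-1].copy()
a=get_image("scene");I=a["pixels"][:,:,::-1].copy()
# base: candidate overlay, boss at several hyp
for im,d in((J,b),(I,a)):
    for r,z in((.0265,.051),(.002,.064)):
        q=[proj(d,[.547+r*np.cos(x),.173+r*np.sin(x),z]) for x in np.linspace(0,6.28,40)]
        cv2.polylines(im,[np.int32(np.array(q)*16)],True,(0,255,255),1,cv2.LINE_AA,4)
cr=lambda im,u,v,w:cv2.resize(im[v-w:v+w,u-w:u+w],(400,400),interpolation=cv2.INTER_CUBIC)
cv2.imwrite("pics/c6.png",np.vstack([np.hstack([cr(J,174,235,32)[50:350],cr(I,225,232,25)[50:350]]),np.hstack([cr(J,336,245,50)[50:350],cr(I,325,255,50)[50:350]])]))
s=read_state();print(s["time"],s["joints"].round(3),s["tool_pos"].round(4),s["ft_force"],s["opening"]);print(cv2.Rodrigues(s["eef_rot"])[0].round(3))
E
```

```text
11.2833 [-4.250e-01  1.000e-01  1.905e+00  1.000e-03  1.133e+00 -8.620e-01] [ 0.5375 -0.1618  0.0391] [ 0.5504139  -0.58342566  7.04912712] 0.062049669787602804
[[-0.423  0.906  0.003]
 [ 0.906  0.423 -0.001]
 [-0.002  0.002 -1.   ]]
```

View pics/c6.png

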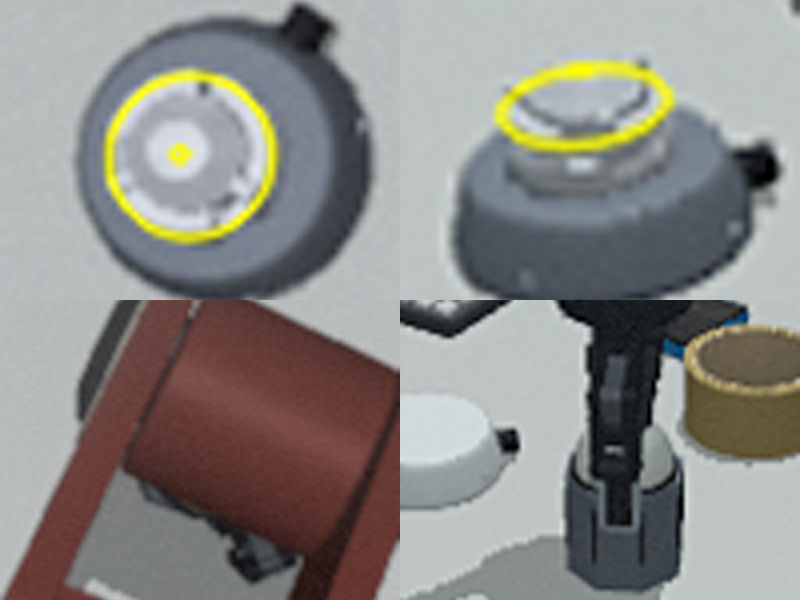

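The overlay at (.547,.173) matches the boss ring (centre crop (190,155)) and tip, and the fingers hold the lamp's opposite flats. I'm lifting and carrying it over the base.

Emit:
arm_command --steps '[{"dp": [0, 0, 3.5], "angular": [0, 0, 0]}, {"dp": [0, 0, 7], "angular": [0, 0, 0]}, {"dp": [0, 1, 11], "angular": [0, 0, 0]}, {"dp": [0, 4, 12], "angular": [0, 0, 0]}, {"dp": [0, 8, 12], "angular": [0, 0, 0]}, {"dp": [0, 12, 12], "angular": [0, 0, 0]}, {"dp": [0, 16, 12], "angular": [0, 0, 0]}, {"dp": [0, 19, 12], "angular": [0, 0, 0]}]'

```text
time: 11.95
tool_pos: [0.5346, 0.0318, 0.1562]
eef_rot: [-1.685, -2.649, -0.002]
ft_force: [0.2, 0.1, -2.5]
opening: 0.0621
finger_force: 89.7
```

Emit:
arm_command --steps '[{"dp": [0, 4, 0], "angular": [0, 0, 0]}, {"dp": [0.5, 8, 0], "angular": [0, 0, 0]}, {"dp": [1, 11, 0], "angular": [0, 0, 0]}, {"dp": [1, 13, 0], "angular": [0, 0, 0]}, {"dp": [1, 14.5, 0], "angular": [0, 0, 0]}, {"dp": [1, 14.5, 0], "angular": [0, 0, 0]}, {"dp": [1, 14.5, 0], "angular": [0, 0, 0]}]'

```text
time: 12.53
tool_pos: [0.5449, 0.1746, 0.1558]
eef_rot: [-1.684, -2.649, 0.001]
ft_force: [-0.2, 0.3, -2.4]
opening: 0.0619
finger_force: 89.7
```

```bash
python3 - <<'E'
from h import *
b=get_image("top");J=b["pixels"][:,:,::-1].copy()
a=get_image("scene");I=a["pixels"][:,:,::-1].copy()
s=read_state();T=s["tool_pos"];rz=T[2]-.039
for im,d in((I,a),):
  for z in(rz,rz+.062):
    q=[proj(d,[T[0]+.0346*np.cos(x),T[1]+.0346*np.sin(x),z]) for x in np.radians(25+22.5+45*np.arange(8))]
    cv2.polylines(im,[np.int32(np.array(q)*16)],True,(0,255,255),1,cv2.LINE_AA,4)
cv2.imwrite("pics/c7.png",np.hstack([cv2.resize(I[150:270,165:285],(400,400),interpolation=cv2.INTER_CUBIC),cv2.resize(J[175:295,114:234],(400,400),interpolation=cv2.INTER_CUBIC)]))
print(s["time"],s["joints"].round(3),s["tool_pos"].round(4),s["ft_force"],s["wrist_torque"],s["opening"]);print(cv2.Rodrigues(s["eef_rot"])[0].round(3))
E
```

```text
12.6333 [ 1.770e-01 -1.300e-02  1.808e+00  1.000e-03  1.348e+00 -2.590e-01] [0.5452 0.1735 0.156 ] [-0.98700615  0.06612389 -3.001365  ] [-0.00595475 -0.04846683 -0.01754798] 0.062160109102803625
[[-0.422  0.906 -0.002]
 [ 0.906  0.422  0.001]
 [ 0.001 -0.001 -1.   ]]
```

View pics/c7.png

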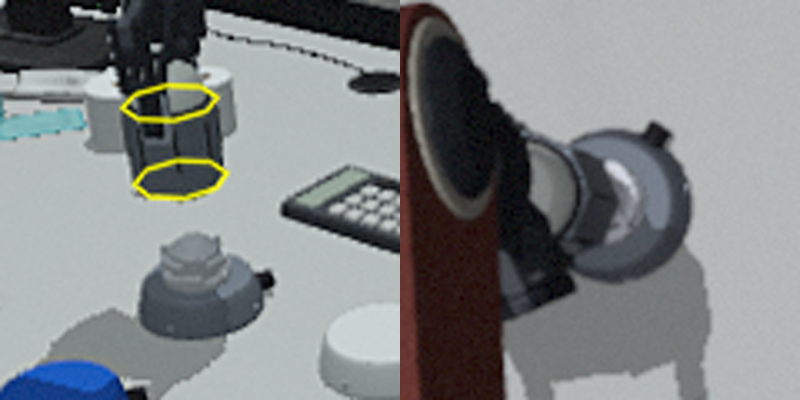

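Overlay shows the lamp ≈1.5 px left of the model, i.e. ~3 mm along tool x, consistent with the earlier estimate; I'm correcting by (+3,−3) mm and lowering.

Emit:
arm_command --steps '[{"dp": [0.3, -0.3, -1.5], "angular": [0, 0, 0]}, {"dp": [0.3, -0.3, -3], "angular": [0, 0, 0]}, {"dp": [0.3, -0.3, -4.2], "angular": [0, 0, 0]}, {"dp": [0.3, -0.3, -5], "angular": [0, 0, 0]}, {"dp": [0.3, -0.3, -5.5], "angular": [0, 0, 0]}, {"dp": [0.3, -0.3, -5.8], "angular": [0, 0, 0]}, {"dp": [0.3, -0.3, -5.8], "angular": [0, 0, 0]}, {"dp": [0.3, -0.3, -5.8], "angular": [0, 0, 0]}]'

```text
time: 13.3
tool_pos: [0.5489, 0.1711, 0.0988]
eef_rot: [-1.687, -2.649, -0.002]
ft_force: [-0.2, -0.0, -2.6]
opening: 0.0621
finger_force: 89.8
```

Emit:
arm_command --steps '[{"dp": [0, 0, -0.2], "angular": [0, 0, 0]}, {"dp": [0, 0, -0.4], "angular": [0, 0, 0]}, {"dp": [0, 0, -0.4], "angular": [0, 0, 0]}, {"dp": [0, 0, -0.4], "angular": [0, 0, 0]}]'

```text
time: 13.63
tool_pos: [0.5485, 0.1712, 0.0944]
eef_rot: [-1.687, -2.648, -0.001]
ft_force: [0.3, -0.2, -2.2]
opening: 0.0622
finger_force: 89.8
```

Emit:
arm_command --steps '[{"dp": [0, 0, -0.2], "angular": [0, 0, 0]}, {"dp": [0, 0, -0.3], "angular": [0, 0, 0]}, {"dp": [0, 0, -0.3], "angular": [0, 0, 0]}, {"dp": [0, 0, -0.3], "angular": [0, 0, 0]}]'

```text
time: 13.97
tool_pos: [0.5484, 0.1711, 0.0912]
eef_rot: [-1.687, -2.648, -0.0]
ft_force: [0.3, -0.3, -1.7]
opening: 0.0621
finger_force: 89.8
```

Emit:
arm_command --steps '[{"dp": [0, 0, -0.2], "angular": [0, 0, 0]}, {"dp": [0, 0, -0.3], "angular": [0, 0, 0]}, {"dp": [0, 0, -0.3], "angular": [0, 0, 0]}, {"dp": [0, 0, -0.3], "angular": [0, 0, 0]}]'

```text
time: 14.3
tool_pos: [0.5492, 0.1712, 0.0894]
eef_rot: [-1.687, -2.649, -0.002]
ft_force: [-0.9, -0.7, 4.3]
opening: 0.0622
finger_force: 90.5
```

Contact is made with almost no side force, so it is centred. I'm turning back (anticlockwise) with a light press, compensating the 3 mm axis offset.

Emit:
arm_command --steps '[{"dp": [0, 0, -0.1], "angular": [0, 0, 5]}, {"dp": [0.05, 0, -0.1], "angular": [0, 0, 10]}, {"dp": [0.1, 0, -0.1], "angular": [0, 0, 15]}, {"dp": [0.1, 0.1, -0.1], "angular": [0, 0, 20]}, {"dp": [0.1, 0.1, -0.1], "angular": [0, 0, 25]}, {"dp": [0.1, 0.1, -0.1], "angular": [0, 0, 30]}, {"dp": [0.1, 0.1, -0.1], "angular": [0, 0, 30]}]'

```text
time: 14.88
tool_pos: [0.5516, 0.173, 0.0894]
eef_rot: [0.941, 2.995, 0.006]
ft_force: [0.6, 3.3, 6.4]
opening: 0.0623
finger_force: 90.9
```

```bash
cat > st.py <<'E'
from h import *
s=read_state();R=cv2.Rodrigues(s["eef_rot"])[0]
print(s["time"],s["joints"][5].round(3),s["tool_pos"].round(4),s["ft_force"].round(1),s["wrist_torque"].round(2),s["opening"].round(4),"yaw",np.degrees(np.arctan2(R[1,1],R[0,1])).round(1))
E
python3 st.py
```

```text
Traceback (most recent call last):
  File "st.py", line 3, in <module>
    print(s["time"],s["joints"][5].round(3),s["tool_pos"].round(4),s["ft_force"].round(1),s["wrist_torque"].round(2),s["opening"].round(4),"yaw",np.degrees(np.arctan2(R[1,1],R[0,1])).round(1))
                                                                                                                     ^^^^^^^^^^^^^^^^^^
AttributeError: 'float' object has no attribute 'round'
```

Emit:
arm_command --steps '[{"dp": [0, 0, 0], "angular": [0, 0, 5]}, {"dp": [0, 0.05, 0], "angular": [0, 0, 10]}, {"dp": [0, 0.1, 0], "angular": [0, 0, 15]}, {"dp": [0, 0.1, 0], "angular": [0, 0, 20]}, {"dp": [0, 0.1, 0], "angular": [0, 0, 25]}, {"dp": [0, 0.1, 0], "angular": [0, 0, 25]}]'

```text
time: 15.38
tool_pos: [0.5498, 0.1734, 0.087]
eef_rot: [-0.274, -3.129, -0.001]
ft_force: [1.3, 2.0, -0.5]
opening: 0.0626
finger_force: 90.0
```

```bash
sed -i 's/s\["opening"\].round(4)/round(s["opening"],4)/' st.py; python3 st.py
```

```text
15.3833 -1.22 [0.5498 0.1734 0.087 ] [ 1.3  2.  -0.5] [ 0.33 -0.39  0.06] 0.0626 yaw 80.0
```

Emit:
arm_command --steps '[{"dp": [0, 0, -0.15], "angular": [0, 0, 0]}, {"dp": [0, 0, -0.3], "angular": [0, 0, 0]}, {"dp": [0, 0, -0.3], "angular": [0, 0, 0]}, {"dp": [0, 0, -0.3], "angular": [0, 0, 0]}]'

```text
time: 15.72
tool_pos: [0.5502, 0.1734, 0.0868]
eef_rot: [-0.278, -3.128, -0.0]
ft_force: [-3.9, -0.5, 12.3]
opening: 0.0619
finger_force: 91.7
```

Emit:
arm_command --steps '[{"dp": [0, 0, -0.15], "angular": [0, 0, 0]}, {"dp": [0, 0, -0.2], "angular": [0, 0, 0]}, {"dp": [0, 0, -0.2], "angular": [0, 0, 0]}, {"dp": [0, 0, -0.2], "angular": [0, 0, 0]}]'

```text
time: 16.05
tool_pos: [0.5504, 0.1735, 0.0866]
eef_rot: [-0.278, -3.128, 0.0]
ft_force: [-7.2, -2.0, 19.2]
opening: 0.0622
finger_force: 92.8
```

Emit:
arm_command --steps '[{"dp": [-0.15, 0, 0.3], "angular": [0, 0, 0]}, {"dp": [-0.15, 0, 0.3], "angular": [0, 0, 0]}, {"dp": [-0.15, 0, 0.3], "angular": [0, 0, 5]}, {"dp": [-0.2, 0.05, 0.3], "angular": [0, 0, 10]}, {"dp": [-0.2, 0.1, 0.3], "angular": [0, 0, 15]}, {"dp": [-0.2, 0.1, 0.3], "angular": [0, 0, 20]}, {"dp": [-0.2, 0.1, 0.3], "angular": [0, 0, 20]}]'

```text
time: 16.63
tool_pos: [0.5492, 0.1744, 0.0869]
eef_rot: [-0.276, 3.127, -0.0]
ft_force: [1.4, 2.1, 6.2]
opening: 0.0623
finger_force: 90.8
```

```bash
python3 st.py
```

```text
16.6333 -1.568 [0.5492 0.1744 0.0869] [1.4 2.1 6.2] [ 0.35 -0.42  0.16] 0.0623 yaw 100.1
```

Emit:
arm_command --steps '[{"dp": [0, 0, 0], "angular": [0, 0, 4]}, {"dp": [0, 0, 0], "angular": [0, 0, 8]}, {"dp": [0, 0.1, 0], "angular": [0, 0, 12]}, {"dp": [0, 0.1, 0], "angular": [0, 0, 16]}, {"dp": [0, 0.1, 0], "angular": [0, 0, 20]}, {"dp": [0, 0.1, 0], "angular": [0, 0, 20]}]'

```text
time: 17.13
tool_pos: [0.5489, 0.1753, 0.0868]
eef_rot: [-0.814, 3.033, -0.002]
ft_force: [1.3, 1.3, 6.9]
opening: 0.0623
finger_force: 91.0
```

```bash
python3 st.py
```

```text
17.1333 -1.914 [0.5489 0.1753 0.0868] [1.3 1.3 6.9] [ 0.17 -0.3   0.19] 0.0623 yaw 120.0
```

Emit:
arm_command --steps '[{"dp": [0, 0, 0], "angular": [0, 0, 4]}, {"dp": [0, 0, 0], "angular": [0, 0, 8]}, {"dp": [-0.05, 0.05, 0], "angular": [0, 0, 12]}, {"dp": [-0.05, 0.05, 0], "angular": [0, 0, 15]}, {"dp": [-0.05, 0.05, 0], "angular": [0, 0, 15]}]'

```text
time: 17.55
tool_pos: [0.5485, 0.1753, 0.0854]
eef_rot: [-1.201, 2.9, -0.005]
ft_force: [4.6, 0.3, -0.1]
opening: 0.0622
finger_force: 90.0
```

```bash
python3 st.py
```

```text
17.55 -2.174 [0.5485 0.1753 0.0854] [ 4.6  0.3 -0.1] [ 0.08 -1.08  0.03] 0.0622 yaw 135.0
```

Dropped off the ridge; lowering.

Emit:
arm_command --steps '[{"dp": [0.1, 0, -0.2], "angular": [0, 0, 2]}, {"dp": [0.1, 0, -0.4], "angular": [0, 0, 3]}, {"dp": [0.1, 0, -0.6], "angular": [0, 0, 3]}, {"dp": [0.1, 0, -0.6], "angular": [0, 0, 3]}, {"dp": [0.1, 0, -0.6], "angular": [0, 0, 3]}]'

```text
time: 17.97
tool_pos: [0.5486, 0.1755, 0.0788]
eef_rot: [-1.276, 2.87, -0.003]
ft_force: [6.0, 0.7, -3.1]
opening: 0.0619
finger_force: 89.8
```

```bash
python3 st.py
```

```text
17.9667 -2.225 [0.5486 0.1755 0.0788] [ 6.   0.7 -3.1] [ 0.14 -1.26  0.05] 0.0619 yaw 137.9
```

Emit:
arm_command --steps '[{"dp": [0.1, 0, -0.2], "angular": [0, 0, 0]}, {"dp": [0.1, 0, -0.4], "angular": [0, 0, 0]}, {"dp": [0.1, 0, -0.4], "angular": [0, 0, 0]}, {"dp": [0.1, 0, -0.4], "angular": [0, 0, 0]}]'

```text
time: 18.3
tool_pos: [0.549, 0.1756, 0.0759]
eef_rot: [1.276, -2.868, 0.002]
ft_force: [0.3, -0.9, 5.2]
opening: 0.0621
finger_force: 90.8
```

```bash
python3 st.py
```

```text
18.3 -2.226 [0.549  0.1756 0.0759] [ 0.3 -0.9  5.2] [-0.01 -0.02 -0.03] 0.0621 yaw 138.0
```

Seated in the thread starts (TCP z .0759, rim 7 mm). Screwing forward now.

Emit:
arm_command --steps '[{"dp": [0, 0, 0], "angular": [0, 0, -4]}, {"dp": [0, 0, 0], "angular": [0, 0, -8]}, {"dp": [0.05, -0.05, 0], "angular": [0, 0, -12]}, {"dp": [0.05, -0.1, 0], "angular": [0, 0, -16]}, {"dp": [0.05, -0.1, 0], "angular": [0, 0, -20]}, {"dp": [0.05, -0.1, 0], "angular": [0, 0, -20]}]'

```text
time: 18.8
tool_pos: [0.5495, 0.1753, 0.0755]
eef_rot: [0.757, -3.048, -0.001]
ft_force: [2.1, 3.3, 2.4]
opening: 0.0621
finger_force: 90.5
```

```bash
python3 st.py
```

```text
18.8 -1.878 [0.5495 0.1753 0.0755] [2.1 3.3 2.4] [ 0.61 -0.32 -0.1 ] 0.0621 yaw 117.9
```

Emit:
arm_command --steps '[{"dp": [0, 0, -0.03], "angular": [0, 0, -4]}, {"dp": [0, 0, -0.06], "angular": [0, 0, -8]}, {"dp": [0.05, 0, -0.09], "angular": [0, 0, -12]}, {"dp": [0.05, 0, -0.12], "angular": [0, 0, -16]}, {"dp": [0.05, 0, -0.15], "angular": [0, 0, -20]}, {"dp": [0.05, 0, -0.15], "angular": [0, 0, -20]}]'

```text
time: 19.3
tool_pos: [0.5498, 0.1751, 0.0741]
eef_rot: [0.22, -3.132, -0.0]
ft_force: [0.6, 2.4, 4.9]
opening: 0.0622
finger_force: 90.7
```

```bash
python3 st.py
```

```text
19.3 -1.532 [0.5498 0.1751 0.0741] [0.6 2.4 4.9] [ 0.56 -0.12 -0.07] 0.0622 yaw 98.0
```

Emit:
arm_command --steps '[{"dp": [0, 0, -0.03], "angular": [0, 0, -4]}, {"dp": [0, 0, -0.06], "angular": [0, 0, -8]}, {"dp": [0, 0, -0.09], "angular": [0, 0, -12]}, {"dp": [0, -0.05, -0.12], "angular": [0, 0, -16]}, {"dp": [0, -0.05, -0.15], "angular": [0, 0, -20]}, {"dp": [0, -0.05, -0.15], "angular": [0, 0, -20]}]'

```text
time: 19.8
tool_pos: [0.5498, 0.1743, 0.0725]
eef_rot: [-0.327, -3.122, 0.0]
ft_force: [0.7, 1.0, 3.6]
opening: 0.0621
finger_force: 90.7
```

```bash
python3 st.py
```

```text
19.8 -1.185 [0.5498 0.1743 0.0725] [0.7 1.  3.6] [ 0.43 -0.04 -0.04] 0.0621 yaw 78.1
```

Emit:
arm_command --steps '[{"dp": [0, 0, -0.03], "angular": [0, 0, -4]}, {"dp": [0, 0, -0.06], "angular": [0, 0, -8]}, {"dp": [-0.05, -0.05, -0.09], "angular": [0, 0, -12]}, {"dp": [-0.05, -0.1, -0.12], "angular": [0, 0, -16]}, {"dp": [-0.05, -0.1, -0.15], "angular": [0, 0, -20]}, {"dp": [-0.05, -0.1, -0.15], "angular": [0, 0, -20]}]'

```text
time: 20.3
tool_pos: [0.5496, 0.1734, 0.071]
eef_rot: [-0.863, -3.019, -0.001]
ft_force: [0.6, 2.4, 4.3]
opening: 0.0625
finger_force: 90.7
```

```bash
python3 st.py
```

```text
20.3 -0.839 [0.5496 0.1734 0.071 ] [0.6 2.4 4.3] [ 0.48 -0.13 -0.06] 0.0625 yaw 58.1
```

Emit:
arm_command --steps '[{"dp": [0, 0, 0], "angular": [0, 0, -3]}, {"dp": [0, 0, 0], "angular": [0, 0, -6]}, {"dp": [-0.05, -0.05, 0], "angular": [0, 0, -9]}, {"dp": [-0.05, -0.05, 0], "angular": [0, 0, -10]}, {"dp": [-0.05, -0.05, 0], "angular": [0, 0, -10]}]'

```text
time: 20.72
tool_pos: [0.5497, 0.1735, 0.071]
eef_rot: [1.113, 2.937, 0.003]
ft_force: [2.9, 5.2, 1.2]
opening: 0.062
finger_force: 90.3
```

```bash
python3 st.py
```

```text
20.7167 -0.671 [0.5497 0.1735 0.071 ] [2.9 5.2 1.2] [ 1.02 -0.66  1.38] 0.062 yaw 48.5
```

Emit:
arm_command --steps '[{"dp": [0.1, 0.1, -0.05], "angular": [0, 0, -2]}, {"dp": [0.1, 0.1, -0.05], "angular": [0, 0, -4]}, {"dp": [0.1, 0.1, -0.05], "angular": [0, 0, -4]}]'

```text
time: 20.97
tool_pos: [0.5506, 0.1731, 0.071]
eef_rot: [1.204, 2.9, -0.005]
ft_force: [0.2, -0.3, 4.9]
opening: 0.0622
finger_force: 92.9
```

```bash
python3 st.py
```

```text
20.9667 -0.605 [0.5506 0.1731 0.071 ] [ 0.2 -0.3  4.9] [ 0.07 -0.36  3.19] 0.0622 yaw 44.9
```

At the hard stop: torque 3.2 N·m, and the level section plus 9° are used up. I relax a little, release and lift off.

Emit:
arm_command --steps '[{"dp": [0, 0, 0], "angular": [0, 0, 1.5]}, {"dp": [0, 0, 0.1], "angular": [0, 0, 1.5]}]'

```text
time: 21.13
tool_pos: [0.5506, 0.173, 0.0711]
eef_rot: [1.174, 2.913, -0.003]
ft_force: [4.9, 0.9, -4.8]
opening: 0.062
finger_force: 91.3
```

Emit:
arm_command --steps '[{"dp": [0, 0, 0], "angular": [0, 0, 0]}, {"dp": [0, 0, 0], "angular": [0, 0, 0]}, {"dp": [0, 0, 0], "angular": [0, 0, 0]}, {"dp": [0, 0, 0], "angular": [0, 0, 0]}, {"dp": [0, 0, 0], "angular": [0, 0, 0]}, {"dp": [0, 0, 0], "angular": [0, 0, 0]}]' --grip 1

```text
time: 21.63
tool_pos: [0.5498, 0.1735, 0.0712]
eef_rot: [-1.189, -2.905, 0.0]
ft_force: [-1.1, -0.4, -0.1]
opening: 0.085
finger_force: 0.0
```

Emit:
arm_command --steps '[{"dp": [0, 0, 2], "angular": [0, 0, 0]}, {"dp": [0, 0, 4], "angular": [0, 0, 0]}, {"dp": [0, 0, 7], "angular": [0, 0, 0]}, {"dp": [0, 0, 11], "angular": [0, 0, 0]}, {"dp": [0, 0, 15], "angular": [0, 0, 0]}, {"dp": [-3, 0, 17], "angular": [0, 0, 0]}, {"dp": [-7, 0, 17], "angular": [0, 0, 0]}, {"dp": [-11, 0, 17], "angular": [0, 0, 0]}]'

```text
time: 22.3
tool_pos: [0.4402, 0.1736, 0.244]
eef_rot: [1.19, 2.906, 0.004]
ft_force: [-0.2, 0.3, 1.2]
opening: 0.0851
finger_force: 0.0
```

```bash
python3 st.py; python3 - <<'E'
from h import *
b=get_image("top");J=b["pixels"][:,:,::-1].copy()
a=get_image("scene");I=a["pixels"][:,:,::-1].copy()
for im,d in((J,b),(I,a)):
  for z in(.032,.094):
    q=[proj(d,[.547+.0346*np.cos(x),.173+.0346*np.sin(x),z]) for x in np.radians(48+22.5+45*np.arange(8))]
    cv2.polylines(im,[np.int32(np.array(q)*16)],True,(0,255,255),1,cv2.LINE_AA,4)
cv2.imwrite("pics/c8.png",np.hstack([cv2.resize(I[170:270,175:275],(400,400),interpolation=cv2.INTER_CUBIC),cv2.resize(J[185:285,124:224],(400,400),interpolation=cv2.INTER_CUBIC)]))
E
```

```text
22.3 -0.576 [0.4402 0.1736 0.244 ] [-0.2  0.3  1.2] [-0.01 -0.02  0.01] 0.0851 yaw 45.5
```

View pics/c8.png

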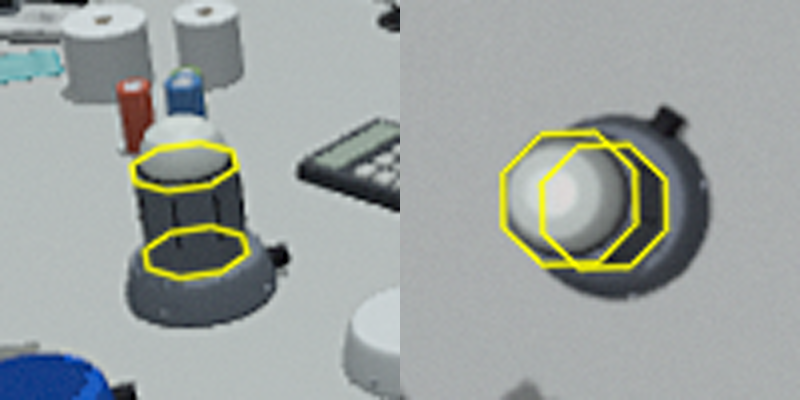

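The lamp sits upright on the base, rim near the flange, matching the overlay. To be sure it is fully home, I regrip once and torque again.

Emit:
arm_command --steps '[{"dp": [4, 0, 0], "angular": [0, 0, 1]}, {"dp": [8, 0, 0], "angular": [0, 0, 2]}, {"dp": [11, 0, -2], "angular": [0, 0, 3]}, {"dp": [11, 0, -6], "angular": [0, 0, 3]}, {"dp": [11, 0, -10], "angular": [0, 0, 3]}, {"dp": [11, 0, -14], "angular": [0, 0, 3]}, {"dp": [11, 0, -16.8], "angular": [0, 0, 3]}, {"dp": [11, 0, -16.8], "angular": [0, 0, 3]}]'

```text
time: 23.07
tool_pos: [0.5448, 0.1724, 0.0651]
eef_rot: [-1.109, -2.925, 0.011]
ft_force: [-1.5, -0.3, -1.2]
opening: 0.0856
finger_force: 0.0
```

Emit:
arm_command --steps '[{"dp": [0, 0, 0], "angular": [0, 0, 0]}, {"dp": [0, 0, 0], "angular": [0, 0, 0]}, {"dp": [0, 0, 0], "angular": [0, 0, 0]}, {"dp": [0, 0, 0], "angular": [0, 0, 0]}, {"dp": [0, 0, 0], "angular": [0, 0, 0]}, {"dp": [0, 0, 0], "angular": [0, 0, 0]}]' --grip 0 --grip_force 80

```text
time: 23.57
tool_pos: [0.5519, 0.1737, 0.0762]
eef_rot: [1.112, 2.936, 0.003]
ft_force: [-2.6, -1.6, 6.6]
opening: 0.0622
finger_force: 88.2
```

```bash
python3 st.py
```

```text
23.5667 -0.671 [0.5519 0.1737 0.0762] [-2.6 -1.6  6.6] [-0.34  0.23  0.09] 0.0622 yaw 48.5
```

Emit:
arm_command --steps '[{"dp": [0, 0, 0], "angular": [0, 0, -1]}, {"dp": [0, 0, 0], "angular": [0, 0, -2]}, {"dp": [0, 0, 0], "angular": [0, 0, -2]}]'

```text
time: 23.82
tool_pos: [0.5518, 0.1736, 0.0762]
eef_rot: [1.16, 2.917, 0.002]
ft_force: [-0.9, -3.3, 7.1]
opening: 0.062
finger_force: 88.8
```

```bash
python3 st.py
```

```text
23.8167 -0.637 [0.5518 0.1736 0.0762] [-0.9 -3.3  7.1] [-0.42  0.41  0.78] 0.062 yaw 46.6
```

Emit:
arm_command --steps '[{"dp": [0, 0, 0], "angular": [0, 0, -1]}, {"dp": [0, 0, 0], "angular": [0, 0, -2]}, {"dp": [0, 0, 0], "angular": [0, 0, -2]}, {"dp": [0, 0, 0], "angular": [0, 0, -2]}]'

```text
time: 24.15
tool_pos: [0.5518, 0.1735, 0.0762]
eef_rot: [1.203, 2.899, 0.0]
ft_force: [-2.0, -2.3, 7.0]
opening: 0.0621
finger_force: 90.0
```

```bash
python3 st.py
```

```text
24.15 -0.606 [0.5518 0.1735 0.0762] [-2.  -2.3  7. ] [-0.48  0.35  2.11] 0.0621 yaw 44.9
```

Emit:
arm_command --steps '[{"dp": [0, 0, 0], "angular": [0, 0, -1]}, {"dp": [0, 0, 0], "angular": [0, 0, -2]}, {"dp": [0, 0, 0], "angular": [0, 0, -2]}, {"dp": [0, 0, 0], "angular": [0, 0, -2]}]'

```text
time: 24.48
tool_pos: [0.5518, 0.1734, 0.0762]
eef_rot: [1.245, 2.88, -0.002]
ft_force: [-1.7, -2.5, 7.1]
opening: 0.0617
finger_force: 91.9
```

```bash
python3 st.py
```

```text
24.4833 -0.576 [0.5518 0.1734 0.0762] [-1.7 -2.5  7.1] [-0.45  0.36  3.8 ] 0.0617 yaw 43.2
```

Torque rises steadily (~0.9 N·m/deg) with no free turning, so it is against the stop. I unwind to near zero torque, release and leave.

Emit:
arm_command --steps '[{"dp": [0, 0, 0], "angular": [0, 0, 2]}, {"dp": [0, 0, 0], "angular": [0, 0, 3.5]}, {"dp": [0, 0, 0], "angular": [0, 0, 3.5]}]'

```text
time: 24.73
tool_pos: [0.5518, 0.1736, 0.0763]
eef_rot: [1.17, 2.913, 0.002]
ft_force: [-1.9, -2.4, 7.0]
opening: 0.0617
finger_force: 89.0
```

Emit:
arm_command --steps '[{"dp": [0, 0, 0], "angular": [0, 0, 0]}, {"dp": [0, 0, 0], "angular": [0, 0, 0]}, {"dp": [0, 0, 0], "angular": [0, 0, 0]}, {"dp": [0, 0, 0], "angular": [0, 0, 0]}, {"dp": [0, 0, 0], "angular": [0, 0, 0]}, {"dp": [0, 0, 0], "angular": [0, 0, 0]}]' --grip 1

```text
time: 25.23
tool_pos: [0.55, 0.1736, 0.0732]
eef_rot: [-1.176, -2.911, -0.0]
ft_force: [0.3, 0.1, 0.1]
opening: 0.0852
finger_force: 0.0
```

Emit:
arm_command --steps '[{"dp": [0, 0, 2], "angular": [0, 0, 0]}, {"dp": [0, 0, 4], "angular": [0, 0, 0]}, {"dp": [0, 0, 7], "angular": [0, 0, 0]}, {"dp": [0, 0, 11], "angular": [0, 0, 0]}, {"dp": [0, 0, 15], "angular": [0, 0, 0]}, {"dp": [-3, 0, 17], "angular": [0, 0, 0]}, {"dp": [-6, 0, 17], "angular": [0, 0, 0]}, {"dp": [-6, 0, 17], "angular": [0, 0, 0]}]'

```text
time: 25.9
tool_pos: [0.4875, 0.1741, 0.2451]
eef_rot: [-1.175, -2.913, -0.003]
ft_force: [0.4, 0.5, -0.7]
opening: 0.0854
finger_force: 0.0
```

```bash
python3 st.py; python3 - <<'E'
from h import *
I=get_image("scene")["pixels"][:,:,::-1];cv2.imwrite("pics/c9.png",I)
E
```

```text
25.9 -0.606 [0.4875 0.1741 0.2451] [ 0.4  0.5 -0.7] [ 0.05  0.02 -0.02] 0.0854 yaw 46.1
```

View pics/c9.png

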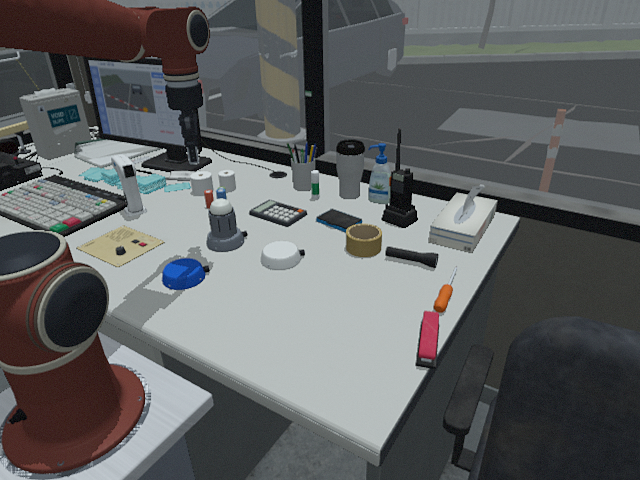

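The lamp stands on its base at (224,225); tape, calculator and stapler haven't moved, and the gripper is clear of everything.

```bash
python3 -c "
from cell import job_done
print(job_done())"
```

```text
the job is handed in; nothing more can be done
None
```

I stood the lamp head upright on the desk and let it go, then picked it up from above, screwed it onto the grey base until it hit the hard stop, and released it; the job is handed in at about 26 s of the 61 s limit, with the tape, calculator and stapler unmoved.

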